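# Turn a core once round past the line-scan camera and stop it on its mark

## Task

Scan the standing core: turn the turntable with the handwheel's handle, bring it to 12 revolutions per minute, keep it between 11 and 13 for six seconds without a break, then stop it with the turntable's index tab at the fixed pointer, let go and leave everything standing still. Never let the turntable go faster than 18 revolutions per minute, do not touch the turntable, the core or the drag shoe, and leave the cap and the stamp lying on the scanner's deck where they are.

Things in the scene. Friction and masses are not known exactly. Their poses are not given: they have to be found in the camera images.
- handle_grip (a point): middle of the handwheel's upright black handle: a round sleeve 32 mm in diameter and 70 mm long (133 to 203 mm above the work surface, this point at 175 mm) which stands 70 mm off the wheel's axis and revolves freely on its pin, so a gripper may hold it and circle round without turning
- wheel_axis (a point): point on the handwheel's vertical axis, 175 mm above the work surface (height of handle_grip). Under the wheel a slipping fluid coupling and belt drive the turntable in the same sense, 1 to 1: torque passed on = nominally 0.09 N m per rad/s of speed difference, so the turntable lags the wheel, runs on after it, and the wheel must go faster than the turntable to keep it moving
- table_axis (a point): point on the turntable's vertical axis at the height of its upper face, 85 mm above the work surface, 300 mm from the wheel axis along the scanner frame's +y
- mark (a point): outer end of the index tab, a 30 mm wide steel block on the turntable's rim, 155 mm from the turntable's axis, 85 mm above the work surface; a dark line runs across the platter from the chuck to the tab
- pointer (a point): tip of the fixed pointer on its steel bracket beside the rim, 160 mm from the turntable's axis along the scanner frame's +x, 85 mm above the work surface
- scanner: frame of the core scanner, fixed: grey deck plate 340 x 670 x 20 mm with the round drive head and handwheel near its right end, the turntable in the middle and a camera mast 320 mm high at its left end (515 mm from the wheel axis). Origin on the work surface under the handwheel's axis; +y runs to the turntable's axis, +x to the pointer's side
- turntable: steel platter 260 mm in diameter, 20 mm thick, with a chuck and, clamped upright in it, a mud core 84 mm in diameter with yellow cap, top 291 mm above the work surface. Origin: middle of the platter's underside, on the axis; +x to the index tab. Turns either way; nominal inertia 0.071 kg m2 (up to a third more or less), bearing drag 0.008 N m plus 0.020 N m per rad/s, and the drag shoe's friction
- cap_a: yellow round end cap, 92 mm in diameter, 28 mm high, loose on the deck between handwheel and turntable; origin at the middle of its underside
- stamp_a: rubber stamp with blue top, 46 x 34 x 68 mm, loose on the deck near the handwheel; origin at the middle of its underside
- handwheel: steel spoked handwheel, turning on a vertical axis any number of turns either way, unrelated to the turntable's angle; 167 mm over the rim, inertia 0.0035 kg m2, top of the rim 129 mm above the work surface. Origin on its axis, 112 mm above the work surface; its +x points to the handle
- drag_shoe: small aluminium block 30 x 30 x 34 mm with a felt sole, 0.09 kg, riding loose on the turning platter in a fixed pocket 105 mm from the turntable's axis, so that the turntable does not run on for ever; its friction drags on the turntable with nominally 0.056 N m, in truth anything from 0.02 to 0.12. Leave it be. Origin at the middle of its underside

How it is judged:
On the way:
1. turntable kept near 12 revolutions per minute for six seconds (angular speed of turntable between 1.11 and 1.4 rad/s), for 5.9 s.
At the end, for the whole second after the job is handed in: the outer end of the index tab stands within 18 mm of the pointer's tip (about 0.11 rad either way), the turntable is at rest (under 0.04 rad/s) and so is the handwheel (under 0.2 rad/s) (horizontal distance between mark and pointer below 0.018 m and angular speed of turntable below 0.04 rad/s and angular speed of handwheel below 0.2 rad/s); the robot touches nothing.
It fails at once if turntable faster than 18 revolutions per minute (angular speed of turntable above 1.9 rad/s).
It fails at once if turntable, core or drag shoe touched by the robot (contact force between any of the fingers, the arm and turntable above 1 N or contact force between any of the fingers, the arm and drag_shoe above 1 N).
It fails at once if the cap or the stamp on the deck moved by more than 30 mm (distance of any of cap_a, stamp_a from where it was at the start of the episode above 0.03 m).
It also fails if it takes over 61 s, if anything falls off the work surface, if the arm or the gripper's body presses on something with over 40 N, if the wrist force passes 120 N, or if a joint passes its speed limit or range.

## Robot

A 6-joint arm with a two-finger parallel gripper is mounted at the origin on the work surface. World frame = base frame: x ahead of the robot, y to its left, z up, the work surface at z = 0. Lengths are in m, angles in rad, forces in N, time in s.
With the tool pointing down it reaches from about 0.425 to 0.95 m from the base axis. Payload 3.5 kg.
Tool frame: the origin (TCP) lies on the centre line of the jaws, within the pads' length; the fingertips stand 11 mm ahead of it and the grasp point (between the pads) lies 8 mm behind it; y points along the fingers, x is the direction in which the jaws open and shut, and the axes are right-handed (so a half turn about y gives the same grasp; the last joint's range is limited). The gripper opens to 85 mm and grips with 20 to 120 N. Pads are 22 mm wide; open, the fingers measure 114 mm over their backs; the gripper's body (76 mm by 85 mm) begins 54 mm behind the grasp point. The pads swing forward as they close: fully open they stand 13 mm farther back than shut.
Start: joints at [1.101, 0.286, 1.577, -0, 1.279, -0.15], TCP at [0.212, 0.641, 0.242] pointing down, gripper open.
Joint ranges: [-2.77, 2.77], [-0.9, 2.22], [0.21, 2.48], [-1.53, 4.67], [0.24, 2.81], [-2.84, 2.84]. Speed limits (rad/s): [2.79, 2.79, 3.14, 3.14, 3.14, 3.14].

## Interface

Orientations are given as a unit quaternion [x, y, z, w].
In Python, from plant import get_state, read_camera, sign_off gives the robot as it stands.
- The arm moves only by the shell command python3 -m inch 'ROWS' [FORCE]. ROWS is JSON, a list of rows, each an object of numbers: "ax", "ay", "az": the turn, a rotation vector about the tool's x, y, z in rad; "x", "y", "z": the shift along the tool's x, y, z in mm; "hand": the closure, from -1 (fully open) to 1 (shut). In form: [{"ax": .., "ay": .., "az": .., "x": .., "y": .., "z": .., "hand": ..}, ...]. A call has 1 to 5 rows; each row shifts and turns the commanded pose from where the row before left it, along the tool's axes as they then stand; what a row does not reach is not made up. A row lasts 1/12 s, in which the tool goes at most 41.7 mm and 7.16 degrees, less where a joint would pass 70% of its speed; a pose out of reach is approached as far as the arm can. A call with a gripper value outside its range is refused whole. The fingers move at their own pace and stop on an object; FORCE is the grip in N (left out, the last holds). Time passes only in rows, so rows that do not move let the fingers close. It gives the time, the measured TCP pose, the force and the opening at its end, in the units of the state.
- get_state(): the state, without advancing time (a new reading comes with each control period).
- read_camera(name): name is "scene" or "top"; returns a dict with "img" (384x512x3 uint8, red, green, blue), "fov_y" (degrees; the focal length in pixels is half the picture's height over the tangent of half this angle, whatever the lens; pixels are square), "cx", "cy" (the principal point, pixels), "T" (4x4, takes a point from camera to world coordinates). Camera axes: x right, y down, z forward; pixel columns grow to the right and rows downward; lengths in m; the calibration is good to about 2 mm. A picture is of the moment at which its call begins. There is no depth.
- sign_off(): hands the job in, once; it reports no verdict.
The state is a dict: "time": time; "qpos": joint angles; "dq": joint speeds; "joint_efforts": joint torques, N m; "eef_pos": TCP position; "tcp_rot": TCP orientation; "contact_force": force on the tool from outside, world axes, zero at the start; "wrist_torque": the same for the moment, N m; "opening": opening from 0.0 (shut) to 1.0 (fully open).
Only numpy, scipy, OpenCV 4.12 (cv2) and the standard library are available. Lean on these libraries where they do the work, as an engineer would, in place of code of your own. Each camera call takes 0.05 s, during which the arm holds its last target. There are 200 camera calls.

## Working session

There is one attempt and no reset: what is moved stays moved. The work goes in short steps, Python scripts to look and compute and a shell command to move; the robot and the scene stay as the last step left them, time stands still between calls to the robot, and variables do not carry over. Pictures are saved under pics/ and viewed, about 8 in all and at most 12, crops included, and the job is handed in when it is done.

```bash
mkdir -p pics; ls
python3 - <<'E'
from plant import get_state, read_camera
import cv2,numpy as np
print(get_state())
for n in("scene","top"):
    c=read_camera(n); cv2.imwrite(f"pics/{n}0.png",c["img"][:,:,::-1]); print(n,c["fov_y"],c["cx"],c["cy"],np.round(c["T"],4).tolist(),[k for k in c])
E
```

```text
pics
{'time': 0.0, 'qpos': array([ 1.10102116e+00,  2.87245956e-01,  1.57818772e+00, -1.00923556e-05,
        1.27859452e+00, -1.49970232e-01]), 'dq': array([ 8.09845775e-04, -1.64037646e-04,  1.30140826e-03, -1.13702067e-03,
        6.88128765e-05, -6.40236150e-04]), 'joint_efforts': array([-1.39627227e-04, -4.05987096e+01, -2.92625356e+01, -6.29195529e-05,
        5.82048131e-03, -8.69891380e-06]), 'eef_pos': array([0.21187183, 0.64021768, 0.24088781]), 'tcp_rot': array([ 0.57362859,  0.41324698, -0.41477497, -0.57283409]), 'contact_force': array([0.45226832, 0.91589707, 0.39396273]), 'wrist_torque': array([-0.05087685, -0.05913463, -0.00122649]), 'opening': 0.9986231791731494}
scene 56.69974640342936 249.31558767886983 190.80979308656788 [[0.6653, 0.3927, -0.6349, 1.0971], [0.7466, -0.3487, 0.5666, -0.3859], [0.0011, -0.851, -0.5252, 0.5592], [0.0, 0.0, 0.0, 1.0]] ['img', 'fov_y', 'cx', 'cy', 'T']
top 42.83235468867379 255.10350579984748 184.33162821739197 [[-0.0064, -0.9973, 0.0729, 0.5165], [-0.9999, 0.0074, 0.0125, 0.07], [-0.013, -0.0728, -0.9973, 1.032], [0.0, 0.0, 0.0, 1.0]] ['img', 'fov_y', 'cx', 'cy', 'T']
```

View pics/scene0.png

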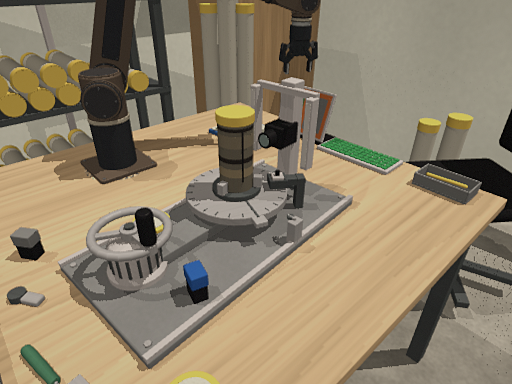

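View pics/top0.png

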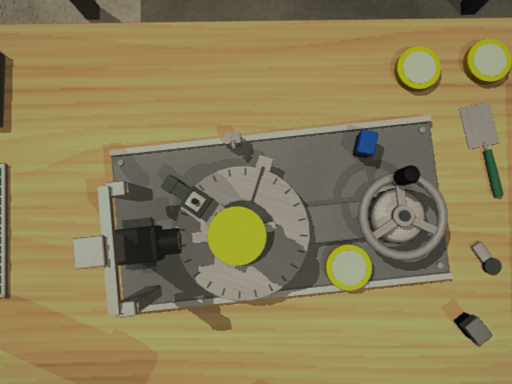

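The top view shows the wheel rim centred near (404,215), the handle top near (407,174), the cap centre at (349,267) and the stamp at (366,143). The tab is at about (264,163), the pointer at about (233,137) and the core cap at (237,236). The scene view confirms this layout.

```bash
cat > h.py <<'E'
import numpy as np,cv2
from plant import get_state, read_camera
from scipy.spatial.transform import Rotation as Ro
def ray(c,u,v,z):
    f=192/np.tan(np.radians(c["fov_y"]/2)); T=np.array(c["T"])
    d=T[:3,:3]@np.array([(u-c["cx"])/f,(v-c["cy"])/f,1]); o=T[:3,3]
    return (o+d*(z-o[2])/d[2])[:2]
def proj(c,p):
    f=192/np.tan(np.radians(c["fov_y"]/2)); T=np.array(c["T"])
    q=T[:3,:3].T@(np.asarray(p,float)-T[:3,3]); return q[:2]/q[2]*f+[c["cx"],c["cy"]]
E
python3 - <<'E'
from h import *
c=read_camera("top"); s=read_camera("scene")
w=ray(c,404,215.5,.12); h=ray(c,408,174.5,.203); t=ray(c,237,236.5,.291); pl=ray(c,245,233,.085)
print("wheel",w,"handle",h,np.linalg.norm(h-w),"tableaxis",t,pl,np.linalg.norm(t-w))
tab=ray(c,265,159,.085);pt=ray(c,234,144,.085)
print("tab",tab,np.linalg.norm(tab-t),"ptr",pt,np.linalg.norm(pt-t))
y=(t-w)/np.linalg.norm(t-w);x=np.array([y[1],-y[0]]);P=t+.16*x
print("yaw y",y,"P",P,proj(c,[*P,.085]),proj(s,[*P,.085]),"scene wheel/handle",proj(s,[*w,.12]),proj(s,[*h,.203]))
g=lambda p:np.arctan2(*(p-t)[::-1]); print("ang tab-ptr",g(tab)-g(P))
print(Ro.from_quat(get_state()["tcp_rot"]).as_matrix().round(3))
img=cv2.resize(c["img"][110:300,160:460,::-1],None,fx=2.6,fy=2.6,interpolation=cv2.INTER_CUBIC)
for p in([*w,.12],[*h,.203],[*t,.291],[*P,.085]): 
    q=(proj(c,p)-[160,110]+.5)*2.6; cv2.drawMarker(img,tuple(int(a) for a in q),(0,0,255),0,12)
cv2.imwrite("pics/z1.png",img)
E
```

```text
wheel [ 0.52327125 -0.19402361] handle [ 0.5919067  -0.17871871] 0.07032115642196314 tableaxis [0.49206265 0.10706758] [0.4918884  0.10192352] 0.3027042790780766
tab [0.63505219 0.06226984] 0.14984273329631248 ptr [0.66501928 0.12255977] 0.17364908529878323
yaw y [-0.10309931  0.99467107] P [0.65121002 0.12356347] [233.50902153 151.02180865] [285.3991069 212.8238782] scene wheel/handle [128.48613697 232.00981227] [145.86130398 209.28742859]
ang tab-ptr -0.40689070452979914
[[ 0.314 -0.001 -0.949]
 [ 0.949 -0.001  0.314]
 [-0.001 -1.     0.   ]]
```

View pics/z1.png

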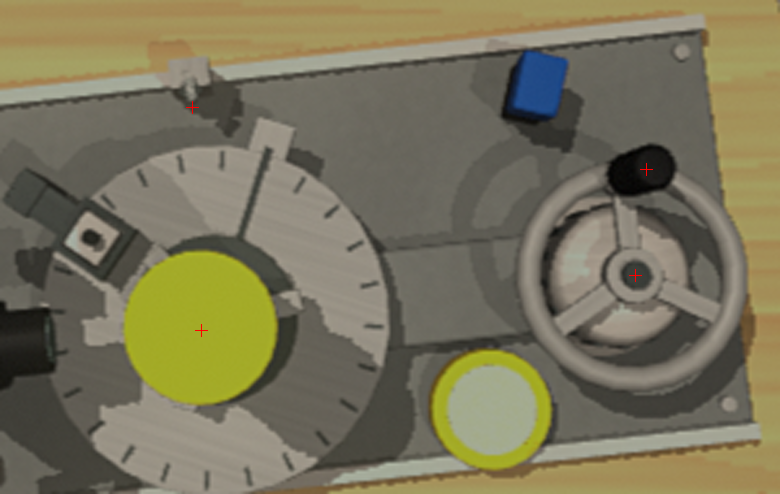

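The overlay puts the wheel axis at about (0.5235, -0.193) and the handle at about (0.593, -0.184). The table axis is at about (0.492, 0.107). The tab has to turn about +0.41 rad (CCW) to reach the pointer, and the pointer tip in the crop, near (190,97), agrees. The tool's y axis points down. I'll lift first, turning the tool so its x axis lies along world +y.

```bash
python3 -m inch '[{"y":-40,"ay":-0.107},{"y":-40,"ay":-0.107},{"y":-40,"ay":-0.105},{"y":-40},{"y":-40}]'
python3 -m inch '[{"y":-40},{"y":-40}]'
python3 -c "
from h import *
s=get_state();print(s['time'],s['eef_pos'],s['qpos'].round(2),Ro.from_quat(s['tcp_rot']).as_matrix().round(3))"
```

```text
0.2 [0.21200624 0.64041938 0.2414218 ] [ 1.1   0.29  1.58 -0.    1.28 -0.15] [[ 0.314 -0.001 -0.949]
 [ 0.949 -0.001  0.314]
 [-0.001 -1.     0.   ]]validation failed for argument at $[0]...
validation failed for argument at $[0]...
```

```bash
python3 -m inch '[{"ax":0,"ay":-0.107,"az":0,"x":0,"y":-40,"z":0,"hand":-1},{"ax":0,"ay":-0.107,"az":0,"x":0,"y":-40,"z":0,"hand":-1},{"ax":0,"ay":-0.105,"az":0,"x":0,"y":-40,"z":0,"hand":-1},{"ax":0,"ay":0,"az":0,"x":0,"y":-40,"z":0,"hand":-1},{"ax":0,"ay":0,"az":0,"x":0,"y":-40,"z":0,"hand":-1}]'
python3 -c "
from h import *
s=get_state();print(s['time'],s['eef_pos'],s['qpos'].round(2),Ro.from_quat(s['tcp_rot']).as_matrix().round(3))"
```

```text
time: 0.62
eef_pos: [0.212, 0.6404, 0.444]
tcp_rot: [0.5, 0.5, -0.5, -0.5]
contact_force: [-0.1, 1.4, -0.1]
opening: 1.003
0.6167 [0.21197613 0.64039296 0.44400844] [ 1.1   0.21  1.3  -0.    1.62 -0.47] [[ 0.001 -0.    -1.   ]
 [ 1.    -0.     0.001]
 [-0.    -1.     0.   ]]
```

```bash
python3 -m inch '[{"ax":0,"ay":0,"az":0,"x":-26,"y":-8,"z":-31,"hand":-1},{"ax":0,"ay":0,"az":0,"x":-26,"y":-8,"z":-31,"hand":-1},{"ax":0,"ay":0,"az":0,"x":-26,"y":-8,"z":-31,"hand":-1},{"ax":0,"ay":0,"az":0,"x":-26,"y":0,"z":-31,"hand":-1},{"ax":0,"ay":0,"az":0,"x":-26,"y":0,"z":-31,"hand":-1}]'
python3 -m inch '[{"ax":0,"ay":0,"az":0,"x":-26,"y":0,"z":-31,"hand":-1},{"ax":0,"ay":0,"az":0,"x":-26,"y":0,"z":-31,"hand":-1},{"ax":0,"ay":0,"az":0,"x":-26,"y":0,"z":-31,"hand":-1},{"ax":0,"ay":0,"az":0,"x":-26,"y":0,"z":-31,"hand":-1},{"ax":0,"ay":0,"az":0,"x":-26,"y":0,"z":-31,"hand":-1}]'
python3 -m inch '[{"ax":0,"ay":0,"az":0,"x":-40,"y":0,"z":-8,"hand":-1},{"ax":0,"ay":0,"az":0,"x":-40,"y":0,"z":-8,"hand":-1},{"ax":0,"ay":0,"az":0,"x":-40,"y":0,"z":-8,"hand":-1},{"ax":0,"ay":0,"az":0,"x":-40,"y":0,"z":-8,"hand":-1},{"ax":0,"ay":0,"az":0,"x":-40,"y":0,"z":-8,"hand":-1}]'
python3 -m inch '[{"ax":0,"ay":0,"az":0,"x":-40,"y":0,"z":-8,"hand":-1},{"ax":0,"ay":0,"az":0,"x":-40,"y":0,"z":-8,"hand":-1},{"ax":0,"ay":0,"az":0,"x":-40,"y":0,"z":-8,"hand":-1},{"ax":0,"ay":0,"az":0,"x":-40,"y":0,"z":-8,"hand":-1},{"ax":0,"ay":0,"az":0,"x":-40,"y":0,"z":0,"hand":-1}]'
python3 -c "
from h import *
s=get_state();print(s['qpos'].round(2))"
```

```text
time: 1.03
eef_pos: [0.3681, 0.5094, 0.4672]
tcp_rot: [0.5, 0.5, -0.499, -0.5]
contact_force: [1.0, 0.2, 0.4]
opening: 1.0
time: 1.45
eef_pos: [0.5231, 0.379, 0.4662]
tcp_rot: [-0.5, -0.5, 0.5, 0.5]
contact_force: [-0.4, 1.0, 0.7]
opening: 0.998
time: 1.87
eef_pos: [0.5618, 0.1786, 0.4661]
tcp_rot: [-0.5, -0.5, 0.5, 0.5]
contact_force: [0.5, 0.4, -0.5]
opening: 1.001
time: 2.28
eef_pos: [0.594, -0.0217, 0.4655]
tcp_rot: [-0.5, -0.5, 0.5, 0.5]
contact_force: [0.2, 0.7, 0.0]
opening: 0.998
[-0.21  0.03  1.47  0.    1.64 -1.78]
```

```bash
python3 -m inch '[{"ax":0,"ay":0,"az":0,"x":-40,"y":0,"z":1,"hand":-1},{"ax":0,"ay":0,"az":0,"x":-40,"y":0,"z":0,"hand":-1},{"ax":0,"ay":0,"az":0,"x":-40,"y":0,"z":0,"hand":-1},{"ax":0,"ay":0,"az":0,"x":-40,"y":0,"z":0,"hand":-1},{"ax":0,"ay":0,"az":0,"x":-2,"y":40,"z":0,"hand":-1}]'
python3 -m inch '[{"ax":0,"ay":0,"az":0,"x":0,"y":40,"z":0,"hand":-1},{"ax":0,"ay":0,"az":0,"x":0,"y":40,"z":0,"hand":-1},{"ax":0,"ay":0,"az":0,"x":0,"y":40,"z":0,"hand":-1},{"ax":0,"ay":0,"az":0,"x":0,"y":40,"z":0,"hand":-1},{"ax":0,"ay":0,"az":0,"x":0,"y":30,"z":0,"hand":-1}]'
python3 -c "
from h import *
for n in('scene','top'):
    c=read_camera(n);e=get_state()['eef_pos'];q=proj(c,e);print(n,q,e)
    i=c['img'][:,:,::-1]
    i=i[120:300,60:280] if n=='scene' else i[130:300,150:460]
    cv2.imwrite('pics/'+n+'2.png',cv2.resize(i,None,fx=2.5,fy=2.5,interpolation=cv2.INTER_CUBIC))"
```

```text
time: 2.7
eef_pos: [0.5937, -0.189, 0.4346]
tcp_rot: [0.508, 0.499, -0.497, -0.496]
contact_force: [0.0, 0.4, 1.6]
opening: 1.0
time: 3.12
eef_pos: [0.5909, -0.1809, 0.2319]
tcp_rot: [-0.499, -0.499, 0.5, 0.502]
contact_force: [-0.0, -1.1, -0.2]
opening: 0.999
scene [142.45850314 198.07321003] [ 0.58810789 -0.17952341  0.22495965]
top [413.33757162 174.93016488] [ 0.58882264 -0.1798119   0.22837536]
```

View pics/scene2.png

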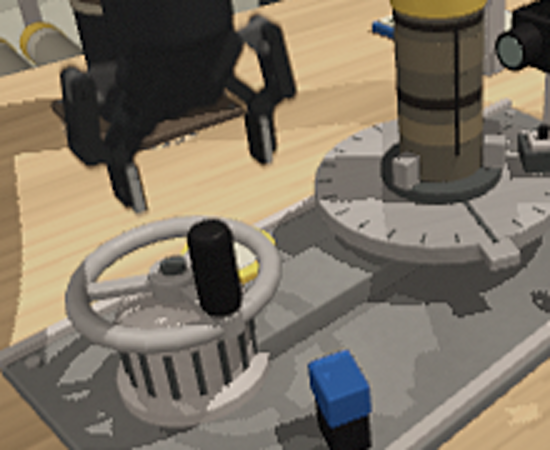

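View pics/top2.png

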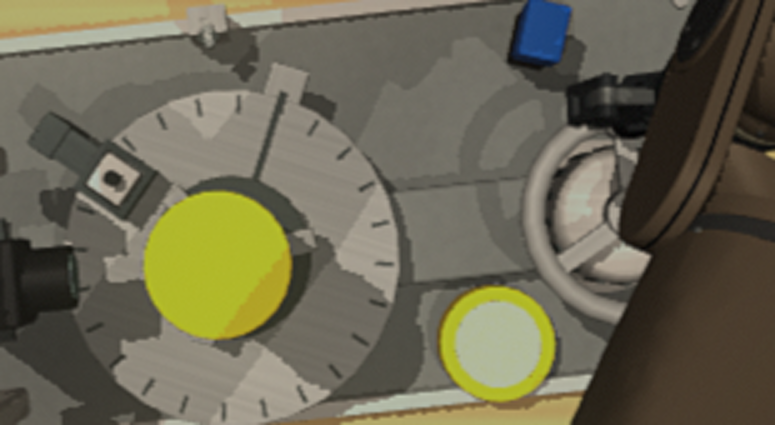

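The scene crop shows the open jaws centred just above the handle, with the handle top at about (144,210) px in the full image. The table, its dark line and the tab are all unobstructed in the top view, so I can track the table from there. Next I descend and close.

```bash
python3 -m inch '[{"ax":0,"ay":0,"az":0,"x":-2,"y":30,"z":-2,"hand":-1},{"ax":0,"ay":0,"az":0,"x":-1,"y":30,"z":-1,"hand":-1},{"ax":0,"ay":0,"az":0,"x":0,"y":0,"z":0,"hand":1},{"ax":0,"ay":0,"az":0,"x":0,"y":0,"z":0,"hand":1},{"ax":0,"ay":0,"az":0,"x":0,"y":0,"z":0,"hand":1}]' 30
python3 -m inch '[{"ax":0,"ay":0,"az":0,"x":0,"y":0,"z":0,"hand":1},{"ax":0,"ay":0,"az":0,"x":0,"y":0,"z":0,"hand":1},{"ax":0,"ay":0,"az":0,"x":0,"y":0,"z":0,"hand":1},{"ax":0,"ay":0,"az":0,"x":0,"y":0,"z":0,"hand":1}]' 30
python3 -c "
from h import *
c=read_camera('scene');e=get_state()['eef_pos'];print(e,get_state()['contact_force'])
cv2.imwrite('pics/scene3.png',cv2.resize(c['img'][120:300,60:280,::-1],None,fx=2.5,fy=2.5,interpolation=cv2.INTER_CUBIC))"
```

```text
time: 3.63
eef_pos: [0.597, -0.1852, 0.1796]
tcp_rot: [0.502, 0.5, -0.499, -0.499]
contact_force: [0.7, 0.5, -0.2]
opening: 0.604
time: 3.97
eef_pos: [0.5972, -0.1853, 0.18]
tcp_rot: [0.502, 0.5, -0.499, -0.498]
contact_force: [-0.3, 0.8, 6.2]
opening: 0.358
[ 0.59719817 -0.18536068  0.17998789] [-0.15395971 -0.95682786  5.83862198]
```

View pics/scene3.png

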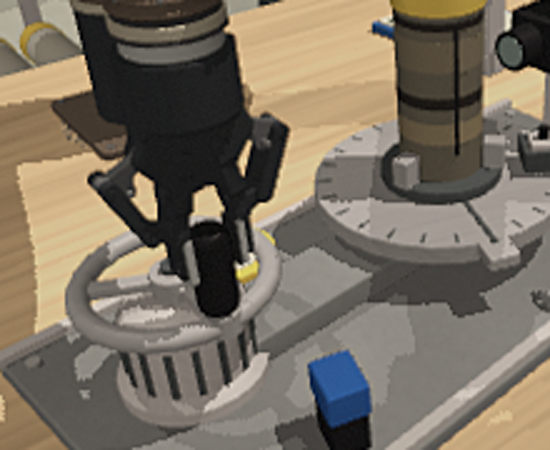

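The handle is held (opening 30 mm). I'll write an angle tracker for the table and a generator that works out the circle increments.

```bash
cat >> h.py <<'E'
AX=np.array([.492,.107]); PTR=np.arctan2(.1655-.0,0) if False else np.arctan2(.0165,.1592)
def tab(c,n=720):
    g=cv2.cvtColor(c["img"],cv2.COLOR_RGB2GRAY).astype(np.float32); a=np.arange(n)*2*np.pi/n
    def ring(r):
        q=np.array([proj(c,[AX[0]+r*np.cos(t),AX[1]+r*np.sin(t),.085]) for t in a],np.float32)
        return cv2.remap(g,q[:,:1],q[:,1:],cv2.INTER_LINEAR)[:,0]
    o=np.mean([ring(r) for r in(.139,.144,.149)],0); l=np.mean([ring(r) for r in(.09,.1,.11,.12)],0)
    sm=lambda s,w:np.convolve(np.r_[s[-60:],s,s[:60]],np.ones(2*w+1)/(2*w+1),'same')[60:-60]
    ro=lambda s,k:np.roll(s,k)
    sc=sm(o,9)-np.maximum(ro(sm(o,2),17),ro(sm(o,2),-17)) + np.minimum(ro(sm(l,1),6),ro(sm(l,1),-6))-sm(l,1)
    i=np.argsort(sc)[::-1]; b=i[0]; alt=next(k for k in i if abs((k-b+360)%720-360)>25)
    return (a[b]-PTR+np.pi)%(2*np.pi)-np.pi, sc[b], (a[alt]-PTR+np.pi)%(2*np.pi)-np.pi, sc[alt]
def snap(tag):
    t=get_state()["time"]; c=read_camera("top"); np.savez(f"pics/{tag}",img=c["img"],t=t)
    s=get_state(); print("PIC",round(float(t),4),np.round(tab(c),3),s["contact_force"].round(1),s["eef_pos"].round(4))
def gen(phi,steps,pos=None,R=70.,first=None):
    w=lambda p:np.round(R*np.array([np.cos(p),np.sin(p)]),1); p0=w(phi) if pos is None else np.array(pos); out=[]
    for d in steps:
        phi+=d; p=w(phi); D=p-p0; p0=p; out.append((round(D[1],1),round(-D[0],1)))
    for i in range(0,len(out),5): print(" ".join(f"{a:g}/{b:g}" for a,b in out[i:i+5]))
    print("end phi",phi)
E
python3 -c "
from h import *
snap('a0')
gen(.12,[.07,.14]+[2*np.pi/32]*53)"
```

```text
PIC 4.0167 [ -0.409 114.669   1.04   56.361] [-0.4 -0.5  6.9] [ 0.5972 -0.1853  0.18  ]
4.8/0.8 9.5/2.5 12.5/5.7 11.1/8 9.4/10
7.2/11.7 4.8/12.9 2.2/13.5 -0.5/13.7 -3.2/13.4
-5.7/12.5 -8/11.1 -10/9.4 -11.7/7.2 -12.9/4.8
-13.5/2.2 -13.7/-0.5 -13.4/-3.2 -12.5/-5.7 -11.1/-8
-9.4/-10 -7.2/-11.7 -4.8/-12.9 -2.2/-13.5 0.5/-13.7
3.2/-13.4 5.7/-12.5 8/-11.1 10/-9.4 11.7/-7.2
12.9/-4.8 13.5/-2.2 13.7/0.5 13.4/3.2 12.5/5.7
11.1/8 9.4/10 7.2/11.7 4.8/12.9 2.2/13.5
-0.5/13.7 -3.2/13.4 -5.7/12.5 -8/11.1 -10/9.4
-11.7/7.2 -12.9/4.8 -13.5/2.2 -13.7/-0.5 -13.4/-3.2
-12.5/-5.7 -11.1/-8 -9.4/-10 -7.2/-11.7 -4.8/-12.9
end phi 10.736525665016188
```

```bash
python3 -m inch '[{"ax":0,"ay":0,"az":0,"x":4.8,"y":0,"z":0.8,"hand":1},{"ax":0,"ay":0,"az":0,"x":9.5,"y":0,"z":2.5,"hand":1},{"ax":0,"ay":0,"az":0,"x":12.5,"y":0,"z":5.7,"hand":1},{"ax":0,"ay":0,"az":0,"x":11.1,"y":0,"z":8,"hand":1},{"ax":0,"ay":0,"az":0,"x":9.4,"y":0,"z":10,"hand":1}]'
python3 -m inch '[{"ax":0,"ay":0,"az":0,"x":7.2,"y":0,"z":11.7,"hand":1},{"ax":0,"ay":0,"az":0,"x":4.8,"y":0,"z":12.9,"hand":1},{"ax":0,"ay":0,"az":0,"x":2.2,"y":0,"z":13.5,"hand":1},{"ax":0,"ay":0,"az":0,"x":-0.5,"y":0,"z":13.7,"hand":1},{"ax":0,"ay":0,"az":0,"x":-3.2,"y":0,"z":13.4,"hand":1}]'
```

```text
time: 4.48
eef_pos: [0.5723, -0.1363, 0.1803]
tcp_rot: [0.504, 0.503, -0.497, -0.497]
contact_force: [6.4, 4.0, 5.8]
opening: 0.367
time: 4.9
eef_pos: [0.5047, -0.1234, 0.1802]
tcp_rot: [0.5, 0.503, -0.497, -0.5]
contact_force: [-0.1, 10.4, 11.8]
opening: 0.364
```

```bash
python3 -m inch '[{"ax":0,"ay":0,"az":0,"x":-5.7,"y":0,"z":12.5,"hand":1},{"ax":0,"ay":0,"az":0,"x":-8,"y":0,"z":11.1,"hand":1},{"ax":0,"ay":0,"az":0,"x":-10,"y":0,"z":9.4,"hand":1},{"ax":0,"ay":0,"az":0,"x":-11.7,"y":0,"z":7.2,"hand":1},{"ax":0,"ay":0,"az":0,"x":-12.9,"y":0,"z":4.8,"hand":1}]'
python3 -m inch '[{"ax":0,"ay":0,"az":0,"x":-13.5,"y":0,"z":2.2,"hand":1},{"ax":0,"ay":0,"az":0,"x":-13.7,"y":0,"z":-0.5,"hand":1},{"ax":0,"ay":0,"az":0,"x":-13.4,"y":0,"z":-3.2,"hand":1},{"ax":0,"ay":0,"az":0,"x":-12.5,"y":0,"z":-5.7,"hand":1},{"ax":0,"ay":0,"az":0,"x":-11.1,"y":0,"z":-8,"hand":1}]'
python3 -m inch '[{"ax":0,"ay":0,"az":0,"x":-9.4,"y":0,"z":-10,"hand":1},{"ax":0,"ay":0,"az":0,"x":-7.2,"y":0,"z":-11.7,"hand":1},{"ax":0,"ay":0,"az":0,"x":-4.8,"y":0,"z":-12.9,"hand":1},{"ax":0,"ay":0,"az":0,"x":-2.2,"y":0,"z":-13.5,"hand":1},{"ax":0,"ay":0,"az":0,"x":0.5,"y":0,"z":-13.7,"hand":1}]'
python3 -c "
from h import *
snap('a1')"
python3 -m inch '[{"ax":0,"ay":0,"az":0,"x":3.2,"y":0,"z":-13.4,"hand":1},{"ax":0,"ay":0,"az":0,"x":5.7,"y":0,"z":-12.5,"hand":1},{"ax":0,"ay":0,"az":0,"x":8,"y":0,"z":-11.1,"hand":1},{"ax":0,"ay":0,"az":0,"x":10,"y":0,"z":-9.4,"hand":1},{"ax":0,"ay":0,"az":0,"x":11.7,"y":0,"z":-7.2,"hand":1}]'
python3 -m inch '[{"ax":0,"ay":0,"az":0,"x":12.9,"y":0,"z":-4.8,"hand":1},{"ax":0,"ay":0,"az":0,"x":13.5,"y":0,"z":-2.2,"hand":1},{"ax":0,"ay":0,"az":0,"x":13.7,"y":0,"z":0.5,"hand":1},{"ax":0,"ay":0,"az":0,"x":13.4,"y":0,"z":3.2,"hand":1},{"ax":0,"ay":0,"az":0,"x":12.5,"y":0,"z":5.7,"hand":1}]'
python3 -m inch '[{"ax":0,"ay":0,"az":0,"x":11.1,"y":0,"z":8,"hand":1},{"ax":0,"ay":0,"az":0,"x":9.4,"y":0,"z":10,"hand":1},{"ax":0,"ay":0,"az":0,"x":7.2,"y":0,"z":11.7,"hand":1},{"ax":0,"ay":0,"az":0,"x":4.8,"y":0,"z":12.9,"hand":1},{"ax":0,"ay":0,"az":0,"x":2.2,"y":0,"z":13.5,"hand":1}]'
python3 -c "
from h import *
snap('a2')"
```

```text
time: 5.32
eef_pos: [0.4584, -0.1746, 0.1799]
tcp_rot: [0.5, 0.5, -0.5, -0.499]
contact_force: [-1.3, 2.4, 10.1]
opening: 0.363
time: 5.73
eef_pos: [0.4761, -0.2388, 0.1797]
tcp_rot: [0.502, 0.502, -0.497, -0.499]
contact_force: [5.4, 6.8, 7.5]
opening: 0.361
time: 6.15
eef_pos: [0.5368, -0.2598, 0.1795]
tcp_rot: [-0.499, -0.501, 0.498, 0.501]
contact_force: [-2.9, 9.5, 11.4]
opening: 0.362
PIC 6.15 [ 1.258 54.04   3.082 15.588] [ 0.6  8.7 10.5] [ 0.5391 -0.2593  0.1795]
time: 6.62
eef_pos: [0.5893, -0.2231, 0.1796]
tcp_rot: [-0.5, -0.5, 0.5, 0.5]
contact_force: [-5.3, 1.2, 9.4]
opening: 0.365
time: 7.03
eef_pos: [0.5894, -0.1577, 0.1802]
tcp_rot: [0.503, 0.501, -0.498, -0.497]
contact_force: [4.0, 0.5, 5.7]
opening: 0.364
time: 7.45
eef_pos: [0.5329, -0.12, 0.1802]
tcp_rot: [0.501, 0.503, -0.496, -0.499]
contact_force: [2.1, 7.8, 10.3]
opening: 0.363
PIC 7.45 [ 2.585 95.072  1.057 48.84 ] [-2.   8.7 15.5] [ 0.5299 -0.1195  0.1799]
```

```bash
cat > m.py <<'E'
import numpy as np
# segments: list of (dur, Omega)
def sim(segs,I,k,c,w=0.,dt=1/600):
    th=0;T=[];t=0
    for d,O in segs:
        for _ in range(int(round(d/dt))):
            tq=k*(O-w)-.02*w
            if w>1e-6 or tq>c: w=max(0,w+dt*(tq-c)/I)
            th+=w*dt;t+=dt;T.append((t,th,w))
    return np.array(T)
r=1/12
E
python3 - <<'E'
from m import *
O=2*np.pi/32*12
for k in(.075,.09,.105):
  for I in(.05,.071,.092):
    best=[]
    for c in np.arange(.02,.14,.002):
      a=sim([(.05,0),(r,.84),(r,1.68),(23*r,O),(.05,0),(15*r,O)],I,k,c)
      i1=int(round((.05+25*r)*600))-1
      th1,th2=a[i1,1],a[-1,1]
      best.append((np.hypot(th1-1.667,th2-2.994),c,th1,th2,a[-1,2],(k*O-c)/(k+.02)))
    print(k,I,np.round(min(best),3))
E
```

```text
0.075 0.05 [0.04  0.07  1.627 2.989 1.105 1.123]
0.075 0.071 [0.109 0.06  1.565 3.032 1.19  1.229]
0.075 0.092 [0.166 0.05  1.513 3.055 1.263 1.334]
0.09 0.05 [0.029 0.092 1.649 2.971 1.078 1.091]
0.09 0.071 [0.076 0.082 1.594 3.016 1.154 1.182]
0.09 0.092 [0.134 0.072 1.542 3.041 1.223 1.273]
0.105 0.05 [0.025 0.112 1.691 3.001 1.073 1.083]
0.105 0.071 [0.05  0.104 1.618 3.002 1.125 1.147]
0.105 0.092 [0.105 0.094 1.569 3.03  1.189 1.227]
```

```bash
python3 -c "
from h import *
gen(.33+38*2*np.pi/32,[.212]*35)"
```

```text
-0.7/14.8 -3.7/14.3 -6.7/13.3 -9.3/11.5 -11.5/9.3
-13.2/6.7 -14.4/3.7 -14.8/0.7 -14.6/-2.5 -13.7/-5.5
-12.3/-8.3 -10.3/-10.7 -7.8/-12.6 -5/-13.9 -1.9/-14.7
1.2/-14.8 4.3/-14.1 7.2/-13 9.7/-11.2 11.9/-8.8
13.5/-6.2 14.4/-3.2 14.9/-0 14.4/3 13.6/6
11.9/8.8 9.9/11 7.3/12.9 4.4/14.1 1.4/14.8
-1.8/14.7 -4.8/14 -7.7/12.7 -10.1/10.7 -12.2/8.4
end phi 15.21128255227575
```

```bash
python3 -m inch '[{"ax":0,"ay":0,"az":0,"x":-0.7,"y":0,"z":14.8,"hand":1},{"ax":0,"ay":0,"az":0,"x":-3.7,"y":0,"z":14.3,"hand":1},{"ax":0,"ay":0,"az":0,"x":-6.7,"y":0,"z":13.3,"hand":1},{"ax":0,"ay":0,"az":0,"x":-9.3,"y":0,"z":11.5,"hand":1},{"ax":0,"ay":0,"az":0,"x":-11.5,"y":0,"z":9.3,"hand":1}]'
python3 -m inch '[{"ax":0,"ay":0,"az":0,"x":-13.2,"y":0,"z":6.7,"hand":1},{"ax":0,"ay":0,"az":0,"x":-14.4,"y":0,"z":3.7,"hand":1},{"ax":0,"ay":0,"az":0,"x":-14.8,"y":0,"z":0.7,"hand":1},{"ax":0,"ay":0,"az":0,"x":-14.6,"y":0,"z":-2.5,"hand":1},{"ax":0,"ay":0,"az":0,"x":-13.7,"y":0,"z":-5.5,"hand":1}]'
python3 -c "
from h import *
snap('a3')"
python3 -m inch '[{"ax":0,"ay":0,"az":0,"x":-12.3,"y":0,"z":-8.3,"hand":1},{"ax":0,"ay":0,"az":0,"x":-10.3,"y":0,"z":-10.7,"hand":1},{"ax":0,"ay":0,"az":0,"x":-7.8,"y":0,"z":-12.6,"hand":1},{"ax":0,"ay":0,"az":0,"x":-5,"y":0,"z":-13.9,"hand":1},{"ax":0,"ay":0,"az":0,"x":-1.9,"y":0,"z":-14.7,"hand":1}]'
python3 -m inch '[{"ax":0,"ay":0,"az":0,"x":1.2,"y":0,"z":-14.8,"hand":1},{"ax":0,"ay":0,"az":0,"x":4.3,"y":0,"z":-14.1,"hand":1},{"ax":0,"ay":0,"az":0,"x":7.2,"y":0,"z":-13,"hand":1},{"ax":0,"ay":0,"az":0,"x":9.7,"y":0,"z":-11.2,"hand":1},{"ax":0,"ay":0,"az":0,"x":11.9,"y":0,"z":-8.8,"hand":1}]'
python3 -m inch '[{"ax":0,"ay":0,"az":0,"x":13.5,"y":0,"z":-6.2,"hand":1},{"ax":0,"ay":0,"az":0,"x":14.4,"y":0,"z":-3.2,"hand":1},{"ax":0,"ay":0,"az":0,"x":14.9,"y":0,"z":0,"hand":1},{"ax":0,"ay":0,"az":0,"x":14.4,"y":0,"z":3,"hand":1},{"ax":0,"ay":0,"az":0,"x":13.6,"y":0,"z":6,"hand":1}]'
python3 -m inch '[{"ax":0,"ay":0,"az":0,"x":11.9,"y":0,"z":8.8,"hand":1},{"ax":0,"ay":0,"az":0,"x":9.9,"y":0,"z":11,"hand":1},{"ax":0,"ay":0,"az":0,"x":7.3,"y":0,"z":12.9,"hand":1},{"ax":0,"ay":0,"az":0,"x":4.4,"y":0,"z":14.1,"hand":1},{"ax":0,"ay":0,"az":0,"x":1.4,"y":0,"z":14.8,"hand":1}]'
python3 -m inch '[{"ax":0,"ay":0,"az":0,"x":-1.8,"y":0,"z":14.7,"hand":1},{"ax":0,"ay":0,"az":0,"x":-4.8,"y":0,"z":14,"hand":1},{"ax":0,"ay":0,"az":0,"x":-7.7,"y":0,"z":12.7,"hand":1},{"ax":0,"ay":0,"az":0,"x":-10.1,"y":0,"z":10.7,"hand":1},{"ax":0,"ay":0,"az":0,"x":-12.2,"y":0,"z":8.4,"hand":1}]'
python3 -c "
from h import *
snap('a4')"
```

```text
time: 7.92
eef_pos: [0.4671, -0.1532, 0.18]
tcp_rot: [0.5, 0.501, -0.499, -0.5]
contact_force: [-2.7, 4.6, 11.2]
opening: 0.363
time: 8.33
eef_pos: [0.4663, -0.2259, 0.1797]
tcp_rot: [0.503, 0.501, -0.498, -0.498]
contact_force: [7.0, 5.5, 5.7]
opening: 0.363
PIC 8.3333 [-2.651 63.725  1.057 47.291] [ 6.2 -0.4  3.3] [ 0.4682 -0.2283  0.1799]
time: 8.8
eef_pos: [0.526, -0.2605, 0.1794]
tcp_rot: [0.5, 0.502, -0.497, -0.501]
contact_force: [-1.5, 9.6, 10.6]
opening: 0.363
time: 9.22
eef_pos: [0.5866, -0.2277, 0.1796]
tcp_rot: [-0.5, -0.5, 0.5, 0.5]
contact_force: [-5.4, 2.4, 10.3]
opening: 0.36
time: 9.63
eef_pos: [0.5895, -0.1578, 0.1802]
tcp_rot: [0.503, 0.501, -0.498, -0.497]
contact_force: [3.1, 0.3, 6.2]
opening: 0.365
time: 10.05
eef_pos: [0.5274, -0.1197, 0.1802]
tcp_rot: [0.501, 0.503, -0.497, -0.499]
contact_force: [2.0, 8.0, 9.6]
opening: 0.362
time: 10.47
eef_pos: [0.4643, -0.1581, 0.18]
tcp_rot: [0.5, 0.501, -0.5, -0.5]
contact_force: [-2.1, 4.0, 10.3]
opening: 0.363
PIC 10.4667 [-6.00000e-02  1.34775e+02  1.05700e+00  4.57300e+01] [-8.4 -0.  14.3] [ 0.4633 -0.1611  0.18  ]
```

Steady speed is about 1.26 rad/s with the wheel at 2.54 rad/s. I'll use 30 rows per revolution (2.513 rad/s, table about 1.24), which gives a repeating pattern. No pictures during the hold.

```bash
python3 -c "
from h import *
gen(15.21128,[2*np.pi/30]*30)"
```

```text
-13.6/5.6 -14.4/2.7 -14.6/-0.4 -14.2/-3.4 -13.2/-6.3
-11.6/-9 -9.5/-11.1 -7/-12.9 -4.1/-14 -1.2/-14.6
1.9/-14.5 4.9/-13.8 7.7/-12.5 10.1/-10.6 12/-8.2
13.6/-5.6 14.4/-2.7 14.6/0.4 14.2/3.4 13.2/6.3
11.6/9 9.5/11.1 7/12.9 4.1/14 1.2/14.6
-1.9/14.5 -4.9/13.8 -7.7/12.5 -10.1/10.6 -12/8.2
end phi 21.494465307179617
```

```bash
python3 -m inch '[{"ax":0,"ay":0,"az":0,"x":-13.6,"y":0,"z":5.6,"hand":1},{"ax":0,"ay":0,"az":0,"x":-14.4,"y":0,"z":2.7,"hand":1},{"ax":0,"ay":0,"az":0,"x":-14.6,"y":0,"z":-0.4,"hand":1},{"ax":0,"ay":0,"az":0,"x":-14.2,"y":0,"z":-3.4,"hand":1},{"ax":0,"ay":0,"az":0,"x":-13.2,"y":0,"z":-6.3,"hand":1}]'
python3 -m inch '[{"ax":0,"ay":0,"az":0,"x":-11.6,"y":0,"z":-9,"hand":1},{"ax":0,"ay":0,"az":0,"x":-9.5,"y":0,"z":-11.1,"hand":1},{"ax":0,"ay":0,"az":0,"x":-7,"y":0,"z":-12.9,"hand":1},{"ax":0,"ay":0,"az":0,"x":-4.1,"y":0,"z":-14,"hand":1},{"ax":0,"ay":0,"az":0,"x":-1.2,"y":0,"z":-14.6,"hand":1}]'
python3 -m inch '[{"ax":0,"ay":0,"az":0,"x":1.9,"y":0,"z":-14.5,"hand":1},{"ax":0,"ay":0,"az":0,"x":4.9,"y":0,"z":-13.8,"hand":1},{"ax":0,"ay":0,"az":0,"x":7.7,"y":0,"z":-12.5,"hand":1},{"ax":0,"ay":0,"az":0,"x":10.1,"y":0,"z":-10.6,"hand":1},{"ax":0,"ay":0,"az":0,"x":12,"y":0,"z":-8.2,"hand":1}]'
python3 -m inch '[{"ax":0,"ay":0,"az":0,"x":13.6,"y":0,"z":-5.6,"hand":1},{"ax":0,"ay":0,"az":0,"x":14.4,"y":0,"z":-2.7,"hand":1},{"ax":0,"ay":0,"az":0,"x":14.6,"y":0,"z":0.4,"hand":1},{"ax":0,"ay":0,"az":0,"x":14.2,"y":0,"z":3.4,"hand":1},{"ax":0,"ay":0,"az":0,"x":13.2,"y":0,"z":6.3,"hand":1}]'
python3 -m inch '[{"ax":0,"ay":0,"az":0,"x":11.6,"y":0,"z":9,"hand":1},{"ax":0,"ay":0,"az":0,"x":9.5,"y":0,"z":11.1,"hand":1},{"ax":0,"ay":0,"az":0,"x":7,"y":0,"z":12.9,"hand":1},{"ax":0,"ay":0,"az":0,"x":4.1,"y":0,"z":14,"hand":1},{"ax":0,"ay":0,"az":0,"x":1.2,"y":0,"z":14.6,"hand":1}]'
python3 -m inch '[{"ax":0,"ay":0,"az":0,"x":-1.9,"y":0,"z":14.5,"hand":1},{"ax":0,"ay":0,"az":0,"x":-4.9,"y":0,"z":13.8,"hand":1},{"ax":0,"ay":0,"az":0,"x":-7.7,"y":0,"z":12.5,"hand":1},{"ax":0,"ay":0,"az":0,"x":-10.1,"y":0,"z":10.6,"hand":1},{"ax":0,"ay":0,"az":0,"x":-12,"y":0,"z":8.2,"hand":1}]'
python3 -m inch '[{"ax":0,"ay":0,"az":0,"x":-13.6,"y":0,"z":5.6,"hand":1},{"ax":0,"ay":0,"az":0,"x":-14.4,"y":0,"z":2.7,"hand":1},{"ax":0,"ay":0,"az":0,"x":-14.6,"y":0,"z":-0.4,"hand":1},{"ax":0,"ay":0,"az":0,"x":-14.2,"y":0,"z":-3.4,"hand":1},{"ax":0,"ay":0,"az":0,"x":-13.2,"y":0,"z":-6.3,"hand":1}]' >/dev/null
python3 -m inch '[{"ax":0,"ay":0,"az":0,"x":-11.6,"y":0,"z":-9,"hand":1},{"ax":0,"ay":0,"az":0,"x":-9.5,"y":0,"z":-11.1,"hand":1},{"ax":0,"ay":0,"az":0,"x":-7,"y":0,"z":-12.9,"hand":1},{"ax":0,"ay":0,"az":0,"x":-4.1,"y":0,"z":-14,"hand":1},{"ax":0,"ay":0,"az":0,"x":-1.2,"y":0,"z":-14.6,"hand":1}]' >/dev/null
python3 -m inch '[{"ax":0,"ay":0,"az":0,"x":1.9,"y":0,"z":-14.5,"hand":1},{"ax":0,"ay":0,"az":0,"x":4.9,"y":0,"z":-13.8,"hand":1},{"ax":0,"ay":0,"az":0,"x":7.7,"y":0,"z":-12.5,"hand":1},{"ax":0,"ay":0,"az":0,"x":10.1,"y":0,"z":-10.6,"hand":1},{"ax":0,"ay":0,"az":0,"x":12,"y":0,"z":-8.2,"hand":1}]' >/dev/null
python3 -m inch '[{"ax":0,"ay":0,"az":0,"x":13.6,"y":0,"z":-5.6,"hand":1},{"ax":0,"ay":0,"az":0,"x":14.4,"y":0,"z":-2.7,"hand":1},{"ax":0,"ay":0,"az":0,"x":14.6,"y":0,"z":0.4,"hand":1},{"ax":0,"ay":0,"az":0,"x":14.2,"y":0,"z":3.4,"hand":1},{"ax":0,"ay":0,"az":0,"x":13.2,"y":0,"z":6.3,"hand":1}]'
```

```text
time: 10.93
eef_pos: [0.4686, -0.2296, 0.1797]
tcp_rot: [0.503, 0.501, -0.497, -0.499]
contact_force: [6.6, 5.9, 6.6]
opening: 0.36
time: 11.35
eef_pos: [0.5296, -0.2605, 0.1794]
tcp_rot: [0.5, 0.502, -0.497, -0.501]
contact_force: [-2.1, 10.4, 10.9]
opening: 0.359
time: 11.77
eef_pos: [0.588, -0.2255, 0.1796]
tcp_rot: [-0.5, -0.5, 0.5, 0.5]
contact_force: [-5.2, 2.0, 10.6]
opening: 0.363
time: 12.18
eef_pos: [0.5887, -0.1562, 0.1802]
tcp_rot: [0.503, 0.501, -0.498, -0.497]
contact_force: [4.1, -0.6, 6.3]
opening: 0.363
time: 12.6
eef_pos: [0.5264, -0.1197, 0.1802]
tcp_rot: [0.501, 0.503, -0.497, -0.499]
contact_force: [0.7, 8.2, 10.4]
opening: 0.358
time: 13.02
eef_pos: [0.4643, -0.1582, 0.18]
tcp_rot: [0.5, 0.501, -0.5, -0.5]
contact_force: [-2.5, 3.4, 11.1]
opening: 0.362
time: 14.68
eef_pos: [0.5887, -0.1562, 0.1802]
tcp_rot: [0.503, 0.501, -0.498, -0.497]
contact_force: [4.2, 0.4, 6.4]
opening: 0.363
```

```bash
python3 -m inch '[{"ax":0,"ay":0,"az":0,"x":11.6,"y":0,"z":9,"hand":1},{"ax":0,"ay":0,"az":0,"x":9.5,"y":0,"z":11.1,"hand":1},{"ax":0,"ay":0,"az":0,"x":7,"y":0,"z":12.9,"hand":1},{"ax":0,"ay":0,"az":0,"x":4.1,"y":0,"z":14,"hand":1},{"ax":0,"ay":0,"az":0,"x":1.2,"y":0,"z":14.6,"hand":1}]' >/dev/null
python3 -m inch '[{"ax":0,"ay":0,"az":0,"x":-1.9,"y":0,"z":14.5,"hand":1},{"ax":0,"ay":0,"az":0,"x":-4.9,"y":0,"z":13.8,"hand":1},{"ax":0,"ay":0,"az":0,"x":-7.7,"y":0,"z":12.5,"hand":1},{"ax":0,"ay":0,"az":0,"x":-10.1,"y":0,"z":10.6,"hand":1},{"ax":0,"ay":0,"az":0,"x":-12,"y":0,"z":8.2,"hand":1}]' >/dev/null
python3 -m inch '[{"ax":0,"ay":0,"az":0,"x":-13.6,"y":0,"z":5.6,"hand":1},{"ax":0,"ay":0,"az":0,"x":-14.4,"y":0,"z":2.7,"hand":1},{"ax":0,"ay":0,"az":0,"x":-14.6,"y":0,"z":-0.4,"hand":1},{"ax":0,"ay":0,"az":0,"x":-14.2,"y":0,"z":-3.4,"hand":1},{"ax":0,"ay":0,"az":0,"x":-13.2,"y":0,"z":-6.3,"hand":1}]' >/dev/null
python3 -m inch '[{"ax":0,"ay":0,"az":0,"x":-11.6,"y":0,"z":-9,"hand":1},{"ax":0,"ay":0,"az":0,"x":-9.5,"y":0,"z":-11.1,"hand":1},{"ax":0,"ay":0,"az":0,"x":-7,"y":0,"z":-12.9,"hand":1},{"ax":0,"ay":0,"az":0,"x":-4.1,"y":0,"z":-14,"hand":1},{"ax":0,"ay":0,"az":0,"x":-1.2,"y":0,"z":-14.6,"hand":1}]' >/dev/null
python3 -m inch '[{"ax":0,"ay":0,"az":0,"x":1.9,"y":0,"z":-14.5,"hand":1},{"ax":0,"ay":0,"az":0,"x":4.9,"y":0,"z":-13.8,"hand":1},{"ax":0,"ay":0,"az":0,"x":7.7,"y":0,"z":-12.5,"hand":1},{"ax":0,"ay":0,"az":0,"x":10.1,"y":0,"z":-10.6,"hand":1},{"ax":0,"ay":0,"az":0,"x":12,"y":0,"z":-8.2,"hand":1}]' >/dev/null
python3 -m inch '[{"ax":0,"ay":0,"az":0,"x":13.6,"y":0,"z":-5.6,"hand":1},{"ax":0,"ay":0,"az":0,"x":14.4,"y":0,"z":-2.7,"hand":1},{"ax":0,"ay":0,"az":0,"x":14.6,"y":0,"z":0.4,"hand":1},{"ax":0,"ay":0,"az":0,"x":14.2,"y":0,"z":3.4,"hand":1},{"ax":0,"ay":0,"az":0,"x":13.2,"y":0,"z":6.3,"hand":1}]' >/dev/null
python3 -m inch '[{"ax":0,"ay":0,"az":0,"x":11.6,"y":0,"z":9,"hand":1},{"ax":0,"ay":0,"az":0,"x":9.5,"y":0,"z":11.1,"hand":1},{"ax":0,"ay":0,"az":0,"x":7,"y":0,"z":12.9,"hand":1},{"ax":0,"ay":0,"az":0,"x":4.1,"y":0,"z":14,"hand":1},{"ax":0,"ay":0,"az":0,"x":1.2,"y":0,"z":14.6,"hand":1}]' >/dev/null
python3 -m inch '[{"ax":0,"ay":0,"az":0,"x":-1.9,"y":0,"z":14.5,"hand":1},{"ax":0,"ay":0,"az":0,"x":-4.9,"y":0,"z":13.8,"hand":1},{"ax":0,"ay":0,"az":0,"x":-7.7,"y":0,"z":12.5,"hand":1},{"ax":0,"ay":0,"az":0,"x":-10.1,"y":0,"z":10.6,"hand":1},{"ax":0,"ay":0,"az":0,"x":-12,"y":0,"z":8.2,"hand":1}]' >/dev/null
python3 -m inch '[{"ax":0,"ay":0,"az":0,"x":-13.6,"y":0,"z":5.6,"hand":1},{"ax":0,"ay":0,"az":0,"x":-14.4,"y":0,"z":2.7,"hand":1},{"ax":0,"ay":0,"az":0,"x":-14.6,"y":0,"z":-0.4,"hand":1},{"ax":0,"ay":0,"az":0,"x":-14.2,"y":0,"z":-3.4,"hand":1},{"ax":0,"ay":0,"az":0,"x":-13.2,"y":0,"z":-6.3,"hand":1}]'
python3 -c "
from h import *
snap('a5')"
```

```text
time: 18.43
eef_pos: [0.4686, -0.2297, 0.1797]
tcp_rot: [0.503, 0.501, -0.497, -0.499]
contact_force: [5.9, 6.4, 6.0]
opening: 0.364
PIC 18.4333 [-2.468 59.351  1.057 46.031] [6.9 1.1 3.7] [ 0.4706 -0.2319  0.1799]
```

```bash
cat > fit.py <<'E'
from m import *
from scipy.optimize import least_squares
O1=2*np.pi/32*12;O2=.212*12;O3=2*np.pi/30*12
D=[(2.1333,1.667),(3.4333,2.994),(4.3167,4.041),(6.45,6.632),(14.4167,16.790)]
def run(p,extra=[]):
    I,k,c,lag=p
    S=[(.05+lag,0),(r,.84),(r,1.68),(23*r,O1),(.05,0),(15*r,O1),(.05,0),(10*r,O2),(.05,0),(25*r,O2),(.05,0),(95*r,O3),(.05,0)]+extra
    return sim(S,I,k,c)
if __name__=="__main__":
    f=lambda p:np.r_[[(np.interp(t,*run(p)[:,:2].T)-y)/.02 for t,y in D],(p[0]-.071)/.015,(p[1]-.09)/.01,(p[2]-.064)/.03,p[3]/.05]
    best=least_squares(f,[.06,.09,.08,0.02],diff_step=.02); p=best.x; print(p,best.fun.round(2))
    a=run(p); w=a[(a[:,0]>7.3)&(a[:,0]<14.4)]; print("w",w[:,2].min(),w[:,2].max(),a[-1])
    np.save("p.npy",p)
    for n in (0,):
        s=sim([(3,0)],*p[:3],w=w[-1,2]); print("coast",s[-1,1],s[s[:,2]>0.01][-1,0])
E
python3 fit.py
```

```text
[0.0633257  0.09220117 0.08791356 0.        ] [-1.83  1.5  -1.12  1.52 -0.44 -0.51  0.22  0.8   0.  ]
w 1.2435686969997843 1.2817445322033747 [14.46666667 16.84057773  1.10640288]
coast 0.2933020521511404 0.5383333333333322
```

The fit puts the table at 1.24–1.28 rad/s during the hold, which lasted about 7 s. Next I run on toward the pointer, then slow down.

```bash
python3 -m inch '[{"ax":0,"ay":0,"az":0,"x":-11.6,"y":0,"z":-9,"hand":1},{"ax":0,"ay":0,"az":0,"x":-9.5,"y":0,"z":-11.1,"hand":1},{"ax":0,"ay":0,"az":0,"x":-7,"y":0,"z":-12.9,"hand":1},{"ax":0,"ay":0,"az":0,"x":-4.1,"y":0,"z":-14,"hand":1},{"ax":0,"ay":0,"az":0,"x":-1.2,"y":0,"z":-14.6,"hand":1}]' >/dev/null
python3 -m inch '[{"ax":0,"ay":0,"az":0,"x":1.9,"y":0,"z":-14.5,"hand":1},{"ax":0,"ay":0,"az":0,"x":4.9,"y":0,"z":-13.8,"hand":1},{"ax":0,"ay":0,"az":0,"x":7.7,"y":0,"z":-12.5,"hand":1},{"ax":0,"ay":0,"az":0,"x":10.1,"y":0,"z":-10.6,"hand":1},{"ax":0,"ay":0,"az":0,"x":12,"y":0,"z":-8.2,"hand":1}]' >/dev/null
python3 -m inch '[{"ax":0,"ay":0,"az":0,"x":13.6,"y":0,"z":-5.6,"hand":1},{"ax":0,"ay":0,"az":0,"x":14.4,"y":0,"z":-2.7,"hand":1},{"ax":0,"ay":0,"az":0,"x":14.6,"y":0,"z":0.4,"hand":1},{"ax":0,"ay":0,"az":0,"x":14.2,"y":0,"z":3.4,"hand":1},{"ax":0,"ay":0,"az":0,"x":13.2,"y":0,"z":6.3,"hand":1}]'
python3 -c "
from h import *
from fit import *
snap('a6')
p=np.load('p.npy'); a=run(p,[(15*r,O3),(.05,0)]); print(a[-31,1]-16.790-2.468,a[-1])
for n in range(0,9):
    print(n,sim([(n*r,1.56),(3,0)],*p[:3],w=a[-1,2])[-1,1]+a[-1,1]-a[-31,1])
gen(15.21128+20*2*np.pi/30,[.13]*8)"
```

```text
time: 19.73
eef_pos: [0.5887, -0.1562, 0.1802]
tcp_rot: [0.503, 0.501, -0.498, -0.497]
contact_force: [4.7, 0.3, 6.8]
opening: 0.363
PIC 19.7333 [ -0.915 104.226   1.057  51.471] [ 1.2  5.9 10.5] [ 0.5871 -0.153   0.1799]
-0.903173656897124 [15.76666667 18.41340757  1.08894191]
0 0.28666334790112913
1 0.34776609502364764
2 0.40690457398279634
3 0.46420826056736075
4 0.5198122137098729
5 0.5738526964896415
6 0.6264658919440329
7 0.6777847537606405
8 0.7279359588339851
7.4/5.3 6.7/6.2 5.9/6.9 4.8/7.7 3.9/8.3
2.7/8.6 1.6/9 0.4/9.1
end phi 20.440070204786384
```

```bash
python3 -c "
from h import *
gen(15.21128+20*2*np.pi/30,[.13]*11)"
```

```text
7.4/5.3 6.7/6.2 5.9/6.9 4.8/7.7 3.9/8.3
2.7/8.6 1.6/9 0.4/9.1 -0.8/9 -1.9/8.9
-3.1/8.6
end phi 20.83007020478638
```

```bash
python3 -m inch '[{"ax":0,"ay":0,"az":0,"x":7.4,"y":0,"z":5.3,"hand":1},{"ax":0,"ay":0,"az":0,"x":6.7,"y":0,"z":6.2,"hand":1},{"ax":0,"ay":0,"az":0,"x":5.9,"y":0,"z":6.9,"hand":1},{"ax":0,"ay":0,"az":0,"x":4.8,"y":0,"z":7.7,"hand":1},{"ax":0,"ay":0,"az":0,"x":3.9,"y":0,"z":8.3,"hand":1}]' >/dev/null
python3 -m inch '[{"ax":0,"ay":0,"az":0,"x":2.7,"y":0,"z":8.6,"hand":1},{"ax":0,"ay":0,"az":0,"x":1.6,"y":0,"z":9,"hand":1},{"ax":0,"ay":0,"az":0,"x":0.4,"y":0,"z":9.1,"hand":1},{"ax":0,"ay":0,"az":0,"x":-0.8,"y":0,"z":9,"hand":1},{"ax":0,"ay":0,"az":0,"x":-1.9,"y":0,"z":8.9,"hand":1}]' >/dev/null
python3 -m inch '[{"ax":0,"ay":0,"az":0,"x":-3.1,"y":0,"z":8.6,"hand":1},{"ax":0,"ay":0,"az":0,"x":0,"y":0,"z":0,"hand":1},{"ax":0,"ay":0,"az":0,"x":0,"y":0,"z":0,"hand":1},{"ax":0,"ay":0,"az":0,"x":0,"y":0,"z":0,"hand":1},{"ax":0,"ay":0,"az":0,"x":0,"y":0,"z":0,"hand":1}]'
python3 -m inch '[{"ax":0,"ay":0,"az":0,"x":0,"y":0,"z":0,"hand":1},{"ax":0,"ay":0,"az":0,"x":0,"y":0,"z":0,"hand":1},{"ax":0,"ay":0,"az":0,"x":0,"y":0,"z":0,"hand":1},{"ax":0,"ay":0,"az":0,"x":0,"y":0,"z":0,"hand":1},{"ax":0,"ay":0,"az":0,"x":0,"y":0,"z":0,"hand":1}]'
python3 -c "
from h import *
snap('a7');snap('a8')"
```

```text
time: 21.03
eef_pos: [0.4985, -0.1259, 0.1801]
tcp_rot: [-0.499, -0.501, 0.498, 0.501]
contact_force: [-4.7, 9.3, 15.3]
opening: 0.362
time: 21.45
eef_pos: [0.4987, -0.1259, 0.1801]
tcp_rot: [0.499, 0.501, -0.498, -0.501]
contact_force: [-3.6, 9.4, 15.7]
opening: 0.364
PIC 21.45 [8.00000e-02 1.34155e+02 1.34500e+00 3.98520e+01] [-5.2 10.3 14.6] [ 0.4987 -0.1259  0.1801]
PIC 21.5 [8.00000e-02 1.33217e+02 1.34500e+00 3.93720e+01] [-4.5 10.9 15.1] [ 0.4987 -0.1258  0.1801]
```

```bash
python3 -c "
from h import *
i=np.load('pics/a8.npz')['img'][120:260,170:340,::-1]
cv2.imwrite('pics/z8.png',cv2.resize(i,None,fx=4,fy=4,interpolation=cv2.INTER_CUBIC))
from m import *
p=np.load('p.npy')
for Om in(1.56,2.0):
  for n in range(1,7): print(Om,n,sim([(n*r,Om),(2,0)],*p[:3])[-1,1])
gen(20.83007,[-.15]*5)"
```

```text
1.56 1 0.004520686753705343
1.56 2 0.01644471150288566
1.56 3 0.03394296580707095
1.56 4 0.05574605316607436
1.56 5 0.08094124931503646
1.56 6 0.10885267693768438
2.0 1 0.009617814532965906
2.0 2 0.033979951718939534
2.0 3 0.06855522918874564
2.0 4 0.11055439277769023
2.0 5 0.1581403140754063
2.0 6 0.21004079942137235
3.5/-9.9 1.9/-10.3 0.3/-10.5 -1.2/-10.4 -2.7/-10.2
end phi 20.080070000000006
```

View pics/z8.png

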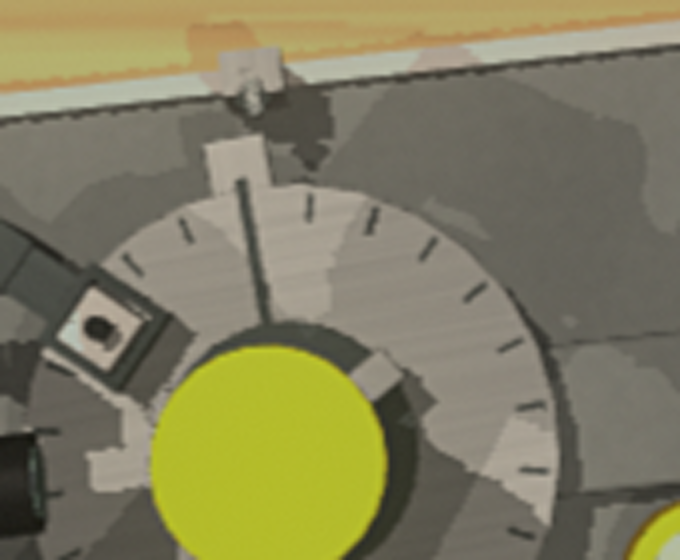

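The tab end is at about (235,142) and the pointer tip at about (254,112) in the crop. The tab is about 0.07 rad past the pointer, so I'll nudge back with four rows of -0.14 rad, which should turn the table about -0.07.

```bash
python3 -c "
from h import *
gen(20.83007,[-.14]*4)"
```

```text
3.3/-9.2 1.9/-9.6 0.6/-9.8 -0.8/-9.8
end phi 20.270069999999997
```

```bash
python3 -m inch '[{"ax":0,"ay":0,"az":0,"x":3.3,"y":0,"z":-9.2,"hand":1},{"ax":0,"ay":0,"az":0,"x":1.9,"y":0,"z":-9.6,"hand":1},{"ax":0,"ay":0,"az":0,"x":0.6,"y":0,"z":-9.8,"hand":1},{"ax":0,"ay":0,"az":0,"x":-0.8,"y":0,"z":-9.8,"hand":1},{"ax":0,"ay":0,"az":0,"x":0,"y":0,"z":0,"hand":1}]'
python3 -m inch '[{"ax":0,"ay":0,"az":0,"x":0,"y":0,"z":0,"hand":1},{"ax":0,"ay":0,"az":0,"x":0,"y":0,"z":0,"hand":1},{"ax":0,"ay":0,"az":0,"x":0,"y":0,"z":0,"hand":1},{"ax":0,"ay":0,"az":0,"x":0,"y":0,"z":0,"hand":1},{"ax":0,"ay":0,"az":0,"x":0,"y":0,"z":0,"hand":1}]'
python3 -c "
from h import *
snap('a9');snap('a10')"
```

```text
time: 21.97
eef_pos: [0.5401, -0.1211, 0.1802]
tcp_rot: [0.501, 0.503, -0.496, -0.499]
contact_force: [1.8, 10.0, 11.0]
opening: 0.366
time: 22.38
eef_pos: [0.5389, -0.1208, 0.1802]
tcp_rot: [0.501, 0.503, -0.497, -0.5]
contact_force: [1.7, 9.5, 11.6]
opening: 0.36
PIC 22.3833 [-6.00000e-02  1.45427e+02  1.04000e+00  5.66770e+01] [ 2.4 10.4 11.3] [ 0.5389 -0.1208  0.1802]
PIC 22.4333 [-6.00000e-02  1.44895e+02  1.04000e+00  5.64680e+01] [ 1.6 10.1 11.9] [ 0.5389 -0.1208  0.1802]
```

The table moved -0.14, twice the prediction. A smaller forward nudge should centre it.

```bash
python3 -c "
from h import *
gen(20.27007,[.15]*2)"
```

```text
0.8/10.5 -0.8/10.4
end phi 20.570069999999998
```

```bash
python3 -m inch '[{"ax":0,"ay":0,"az":0,"x":0.8,"y":0,"z":10.5,"hand":1},{"ax":0,"ay":0,"az":0,"x":-0.8,"y":0,"z":10.4,"hand":1},{"ax":0,"ay":0,"az":0,"x":0,"y":0,"z":0,"hand":1},{"ax":0,"ay":0,"az":0,"x":0,"y":0,"z":0,"hand":1},{"ax":0,"ay":0,"az":0,"x":0,"y":0,"z":0,"hand":1}]'
python3 -m inch '[{"ax":0,"ay":0,"az":0,"x":0,"y":0,"z":0,"hand":1},{"ax":0,"ay":0,"az":0,"x":0,"y":0,"z":0,"hand":1},{"ax":0,"ay":0,"az":0,"x":0,"y":0,"z":0,"hand":1}]'
python3 -c "
from h import *
snap('a11')
i=np.load('pics/a11.npz')['img'][120:260,170:340,::-1]
cv2.imwrite('pics/z11.png',cv2.resize(i,None,fx=4,fy=4,interpolation=cv2.INTER_CUBIC))"
```

```text
time: 22.9
eef_pos: [0.5168, -0.1206, 0.1802]
tcp_rot: [0.5, 0.502, -0.497, -0.501]
contact_force: [-2.4, 11.2, 13.3]
opening: 0.361
time: 23.15
eef_pos: [0.517, -0.1206, 0.1802]
tcp_rot: [0.5, 0.502, -0.497, -0.501]
contact_force: [-2.2, 10.4, 13.2]
opening: 0.361
PIC 23.15 [1.00000e-03 1.44709e+02 1.05700e+00 4.76820e+01] [-1.3 11.5 12.9] [ 0.517  -0.1206  0.1802]
```

View pics/z11.png

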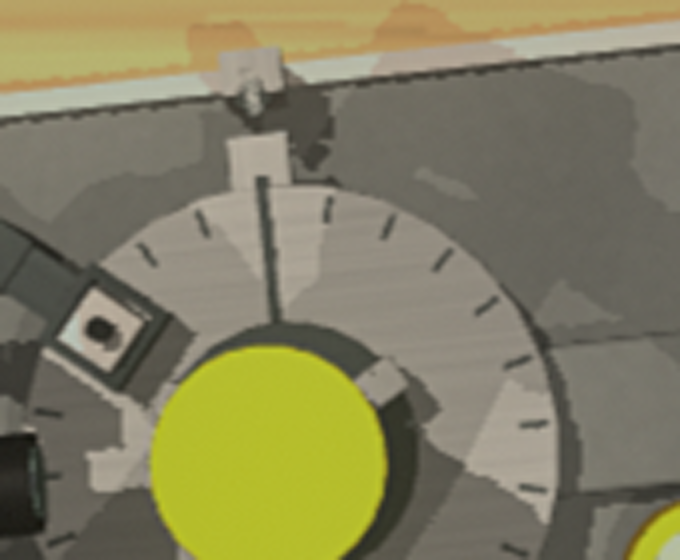

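The tab now lines up with the pointer: tab centre at about (258,135), tip at about (254,112). The tracker reads 0.001 rad. I'll release and lift clear.

```bash
python3 -m inch '[{"ax":0,"ay":0,"az":0,"x":0,"y":0,"z":0,"hand":-1},{"ax":0,"ay":0,"az":0,"x":0,"y":0,"z":0,"hand":-1},{"ax":0,"ay":0,"az":0,"x":0,"y":0,"z":0,"hand":-1},{"ax":0,"ay":0,"az":0,"x":0,"y":0,"z":0,"hand":-1},{"ax":0,"ay":0,"az":0,"x":0,"y":0,"z":0,"hand":-1}]'
python3 -m inch '[{"ax":0,"ay":0,"az":0,"x":0,"y":-10,"z":0,"hand":-1},{"ax":0,"ay":0,"az":0,"x":0,"y":-30,"z":0,"hand":-1},{"ax":0,"ay":0,"az":0,"x":0,"y":-30,"z":0,"hand":-1},{"ax":0,"ay":0,"az":0,"x":0,"y":-30,"z":0,"hand":-1},{"ax":0,"ay":0,"az":0,"x":0,"y":-20,"z":0,"hand":-1}]'
python3 -m inch '[{"ax":0,"ay":0,"az":0,"x":0,"y":0,"z":0,"hand":-1},{"ax":0,"ay":0,"az":0,"x":0,"y":0,"z":0,"hand":-1},{"ax":0,"ay":0,"az":0,"x":0,"y":0,"z":0,"hand":-1},{"ax":0,"ay":0,"az":0,"x":0,"y":0,"z":0,"hand":-1},{"ax":0,"ay":0,"az":0,"x":0,"y":0,"z":0,"hand":-1}]'
python3 -c "
from h import *
snap('a12');snap('a13');c=read_camera('scene');cv2.imwrite('pics/s13.png',c['img'][:,:,::-1])
d=read_camera('scene');print(np.abs(c['img'].astype(int)-d['img']).max())"
```

```text
time: 23.62
eef_pos: [0.5152, -0.1237, 0.1757]
tcp_rot: [-0.5, -0.5, 0.5, 0.501]
contact_force: [0.6, -0.3, 0.1]
opening: 0.998
time: 24.03
eef_pos: [0.5164, -0.1242, 0.3005]
tcp_rot: [0.502, 0.5, -0.499, -0.499]
contact_force: [0.6, -1.0, 0.9]
opening: 0.998
time: 24.45
eef_pos: [0.5149, -0.1234, 0.2943]
tcp_rot: [-0.499, -0.499, 0.5, 0.501]
contact_force: [0.3, -0.6, -0.7]
opening: 1.002
PIC 24.45 [1.00000e-03 1.26237e+02 1.05700e+00 4.69270e+01] [ 0.  -0.4 -0.1] [ 0.515  -0.1234  0.2946]
PIC 24.5 [1.00000e-03 1.25534e+02 1.05700e+00 4.73420e+01] [ 0.4  0.3 -0.3] [ 0.5152 -0.1235  0.2949]
81
```

View pics/s13.png

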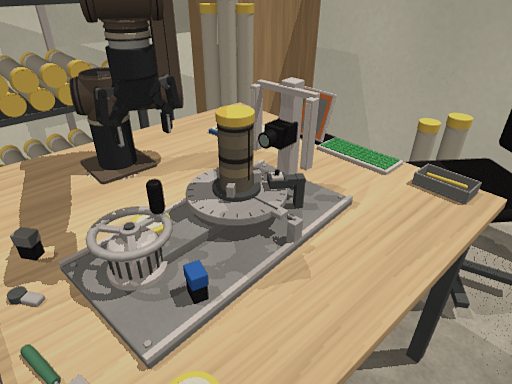

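The gripper is open and clear, the handle is free, the tab is at the pointer, and the stamp and cap are where they were. I'm handing in.

```bash
python3 -c "
from plant import sign_off
print(sign_off())"
```

```text
the job is handed in; nothing more can be done
None
```

I drove the handwheel at about 2.5 rad/s and held the table near 12 rpm for roughly 7 s. I then slowed it, lined the tab up with the pointer, released the handle, lifted clear and handed in at about 24.6 s on the clock. No verdict was reported.

- **Hold:** over the 8 s run the camera angles give an average of 1.275 rad/s. The fitted model puts the table at 1.24–1.28 rad/s for about 7 s, with an estimated ±0.05 of ripple. I inferred the speed from angles and did not measure it continuously, because each picture pauses the wheel.
- **Stop:** the first stop overshot by 0.08 rad. The correction back moved the table twice as far as the model predicted (-0.14 rad), so I needed one more small forward nudge.
- **Last checks:** the tab read 0.001 rad from the pointer in two pictures 0.05 s apart after release, and the contact force was about 0. The final picture shows the handle free and the cap and stamp where they were.
- **Not confirmed:** two scene pictures taken 0.05 s apart at the end differed by up to 81 grey levels. I did not look into the cause; the tab angle did not change between the two top-view pictures. I did not measure the wheel's speed after letting go.

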